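# Lock the dough box with its T-key

## Robot

A 7-joint arm with a two-finger parallel gripper is mounted at the origin on the work surface. World frame = base frame: x ahead of the robot, y to its left, z up, the work surface at z = 0. Lengths are in mm, angles in rad, forces in N, time in s.
With the tool pointing down it reaches from about 350 to 900 mm from the base axis. Payload 8.1 kg.
Tool frame: the origin (TCP) lies at the very end of the fingers, on their centre line; the grasp point (between the pads) lies 19 mm behind it; z points along the fingers, y is the direction in which the jaws open and shut (so a half turn about z gives the same grasp; the last joint's range is limited). The gripper opens to 85 mm and grips with 20 to 120 N. Pads are 22 mm wide; open, the fingers measure 114 mm over their backs; the gripper's body (76 mm by 85 mm) begins 54 mm behind the grasp point. The pads swing forward as they close: fully open they stand 13 mm farther back than shut.
Start: joints at [-1.271, 0.434, 0.025, 1.573, -0.012, 1.134, -0.075], TCP at [245.025, 574.982, 231.323] pointing down, gripper open.
Joint ranges: [-2.62, 2.62], [-0.44, 2.09], [-1.27, 1.32], [0.08, 2.57], [-1.32, 4.46], [0.12, 2], [-2.74, 2.74]. Speed limits (rad/s): [2.22, 2.22, 3.01, 3.01, 3.14, 3.14, 3.14].

## Interface

Orientations are given as a unit quaternion [x, y, z, w].
In Python, from workcell import arm gives the robot as it stands. Calls block until the motion is done:
- arm.reach(position, orientation): joint-space move of the TCP to a pose.
- arm.move_straight(position, speed=150, attitude=None, contact_N=None): straight line of the TCP; attitude=None keeps the orientation; speed is the mean speed in mm/s. With contact_N (N) it stops when the force on the tool has changed by that much, and returns True; else False.
- arm.goto_joints(angles): joint-space move.
- arm.move_gripper(opening, grip_force=None): opening from 0.0 (shut) to 1.0 (fully open); grip_force is the grip in N (None keeps the last); returns when the fingers have stopped.
- arm.sleep(seconds).
- arm.inverse_kinematics(position, orientation): joint angles nearest the present ones, or None.
- arm.grab_frame(name): name is "scene" or "top"; returns (picture, depth): 384x512x3 uint8, red, green, blue; 384x512 float32, mm along the optical axis (not along the pixel's ray), 0 where there is no reading.
- arm.camera_info(name): a dict with "mtx" (3x3 intrinsics, pixels), "k1" (the pictures are not rectified: a ray, as slopes to the right and down, at radius r is drawn at 1 + k1 r^2 times it, then the intrinsics apply), "R" (3x3) and "t" (3): a world point X has camera coordinates R X + t. Camera axes: x right, y down, z forward; pixel columns grow to the right and rows downward; lengths in mm; the calibration is good to about 2 mm. A picture is of the moment at which its call begins. camera_info takes no time and is no camera call.
A pose or a line that the arm cannot do raises arm.MotionError and nothing moves.
- arm.finish_job(): hands the job in, once; it reports no verdict.
Trained networks look in the newest picture that a camera, given by its name, has taken for a name from the list of things; names that differ only in an ending like _2 or _b are one class to them, and where a whole thing is asked for, a point or a joint stands for the part that bears it (a point fixed in the world has none). Each returns a list of dicts, best first, with "score" (0 to 1); they miss things now and then, are a little off and sometimes report something else, mostly with a low value. They report only what shows in the picture. A call takes as long as a camera call. They do not tell look-alikes from the thing itself.
- arm.look_for(camera, label): "location" ([x, y, z] in mm, in world coordinates, good to about 4 mm: the middle of the surface that is visible of it).
- arm.trace(camera, label): "pixels" (384x512 bool, what is visible of it).
- arm.pinpoint(camera, label): "location" ([x, y, z] in mm, in world coordinates, good to about 4 mm: a listed point, or the origin of a listed thing).
Readings, each from a call of its own:
- arm.read_time_s(): time.
- arm.read_qpos(): joint angles.
- arm.read_joint_velocities(): joint speeds.
- arm.read_effort(): joint torques, N m.
- arm.read_tcp_pos(): TCP position.
- arm.read_eef_rot(): TCP orientation.
- arm.read_force(): force on the tool from outside, world axes, zero at the start.
- arm.read_moment(): the same for the moment, N m.
- arm.read_gripper_width(): opening from 0.0 (shut) to 1.0 (fully open).
Only numpy, scipy, OpenCV 4.12 (cv2) and the standard library are available. Lean on these libraries where they do the work, as an engineer would, in place of code of your own. Each camera call takes 0.05 s, during which the arm holds its last target. There are 200 camera calls.

## Task

Lock the lid of the dough box: take the T-key (the one with the straight bar handle) off the white rest, pass its foot down through the slot in the box's steel lid, and give it a quarter turn so that the foot catches crosswise under the lid and the collar sits flat on it. Let go of it there, and leave the round-knobbed stopper where it stands on the rest.

Things in the scene. Friction and masses are not known exactly. Their poses are not given: they have to be found in the camera images.
- key: Steel T-key, loose, 0.15-0.3 kg, upright in a hole of the rest. Origin: centre of the collar's underside; z up; x along handle and foot (parallel). In mm: collar 68 dia x 5 thick; 14 dia stem; bar handle 56 long (x), 14 thick (y), 27 to 47 above origin. Below: 12 dia shank, T foot 46 long (x), 10 wide (y), 20 to 32 below origin. A half turn looks the same.
- slot (a point): Centre of the slot at the lid's top face, 110 mm above the table; x along the slot, z up. In mm: slot 60 long (x), 26 wide (y), through the 8 thick lid; 90 free space below it. Mid-lid of the fixed dough box, 200 (x) by 160 (y), translucent walls. The key may be turned either way; nothing stops the turn, so stop at 90 degrees.
- stopper: Steel stopper, loose, upright in the other hole of the rest; not needed. Same collar and stem as the key, but a round knob 32 mm dia (27 to 47 above origin) and below a plain round shank, 20 dia, 32 long, no T foot. Origin: centre of the collar's underside, z up.
- rest: White rest: fixed board 110 (x) by 210 (y) mm, 10 thick, on four legs, its top 70 above the table, with two round holes, 54 dia, 55 either side of its centre along y; key and stopper hang in them by their collars. Origin: under its centre, on the table; z up.
Mind the look-alikes: they are no part of the job. What is shaped like the stopper but brown, green or purple is not meant.

How it is judged (in metres and radians):
On the way:
1. the key's foot is down through the slot, handle lying along the slot (z of key in the frame of slot below 0.02 m and horizontal distance between key and slot below 0.02 m and angle between the x axis of key and the x axis of slot, either way round below 0.6 rad), for 0.05 s.
At the end, for the whole second after the job is handed in: Key released, at rest in the slot: collar underside within 5 mm of the lid top, upright within 7 degrees, within 20 mm of the slot centre, handle within 20 degrees of square to the slot; stopper upright (11 degrees) within 20 mm of its start, never over 30 mm away (z of key in the frame of slot between -0.005 and 0.005 m and horizontal distance between key and slot below 0.02 m and angle between the x axis of key and the x axis of slot, either way round above 1.22 rad and angle between key's own z axis and vertical below 0.12 rad and linear speed of key below 0.02 m/s and distance of stopper from where it was at the start of the episode below 0.02 m and angle between stopper's own z axis and vertical below 0.2 rad); the robot touches nothing.
It fails at once if the stopper is lifted out of, or knocked off, the rest (distance of stopper from where it was at the start of the episode above 0.03 m).
It also fails if it takes over 43 s, if anything falls off the work surface, if the arm or the gripper's body presses on something with over 40 N, if the wrist force passes 120 N, or if a joint passes its speed limit or range.

## Working session

There is one attempt and no reset: what is moved stays moved. The work goes in short steps, each a Python script; the robot and the scene stay as the last script left them, time stands still between calls to the robot, and variables do not carry over. Pictures are saved under pics/ and viewed, about 8 in all and at most 12, crops included, and the job is handed in when it is done.

```bash
mkdir -p pics; ls; python3 - <<'E'
from workcell import arm
import cv2, numpy as np
ims=[]
for c in ("scene","top"):
    p,d=arm.grab_frame(c); np.save(f"/tmp/{c}_d.npy",d); np.save(f"/tmp/{c}.npy",p)
    cv2.imwrite(f"pics/{c}0.png",cv2.cvtColor(p,cv2.COLOR_RGB2BGR))
    i=arm.camera_info(c); print(c,np.round(i["mtx"],1).tolist(),i["k1"],np.round(-i["R"].T@i["t"]))
    for l in ("key","slot","stopper","rest"):
        for r in arm.pinpoint(c,l)[:4]: print(l,np.round(r["location"]),round(r["score"],2))
print(arm.read_time_s(), arm.read_eef_rot())
E
```

```text
pics
scene [[412.2, 0.0, 250.5], [0.0, 412.2, 195.8], [0.0, 0.0, 1.0]] -0.14029685318388438 [1026.  -97.  679.]
key [547. 344.  66.] 0.58
slot [ 532. -201.  106.] 0.66
stopper [405. 207.  37.] 0.93
stopper [533. 233.  68.] 0.85
stopper [546. 103.  35.] 0.77
stopper [418. 313.  31.] 0.73
rest [542. 288.   1.] 0.59
top [[373.8, 0.0, 260.6], [0.0, 373.8, 186.7], [0.0, 0.0, 1.0]] -0.12363824721884731 [429.  17. 848.]
key [549. 343.  75.] 0.78
stopper [547. 106.  30.] 0.81
stopper [538. 233.  71.] 0.71
stopper [416. 317.  32.] 0.65
stopper [409. 202.  32.] 0.62
rest [541. 289.   4.] 0.84
0.5 [ 2.00086477e-01  9.79778241e-01 -1.27319399e-05 -1.35301796e-06]
```

View pics/scene0.png

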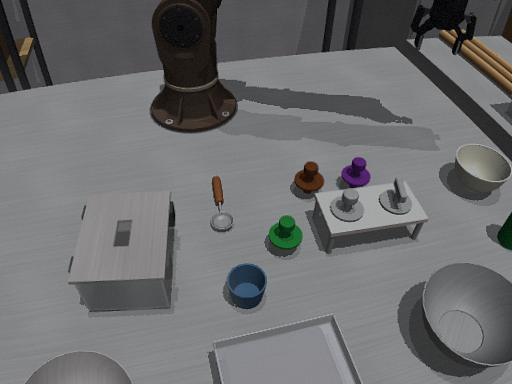

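View pics/top0.png

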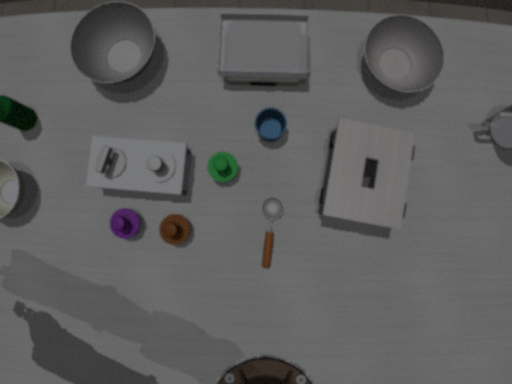

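Scene camera: the key with its bar handle is at about (398,195). The grey round-knobbed stopper is at (349,202). The look-alikes are brown (310,178), purple (357,172) and green (286,232). In the top camera the key is at (107,162), the stopper at (158,165) and the slot at (370,173). I choose the grey part with the flat bar, and will check it in a close crop while measuring from depth.

```bash
cat > h.py <<'E'
from workcell import arm
import cv2, numpy as np
from scipy.spatial.transform import Rotation as R
def world(c,d):
    i=arm.camera_info(c); m=np.array(i["mtx"]); k=i["k1"]
    v,u=np.mgrid[:384,:512].astype(np.float32)
    D=np.array([k,0,0,0,0.])
    p=cv2.undistortPoints(np.stack([u,v],-1).reshape(-1,1,2),m,D).reshape(384,512,2)
    X=np.concatenate([p*d[...,None],d[...,None]],-1)
    return (X-np.array(i["t"]))@np.array(i["R"])
def rect(P):
    (c,s,a)=cv2.minAreaRect(P[:,:2].astype(np.float32)); 
    if s[0]<s[1]: s=s[::-1]; a+=90
    return np.round(c,1),np.round(s,1),round((a+90)%180-90,1)
def quat(deg): # tool down, tool y (jaw axis) at deg in world
    a=np.radians(deg); y=np.array([np.cos(a),np.sin(a),0]); z=np.array([0,0,-1.])
    return R.from_matrix(np.stack([np.cross(y,z),y,z],1)).as_quat()
E
python3 - <<'E'
from h import *
for c,kb,sb,lb in (("top",(85,140,130,185),(340,140,400,205),(320,110,425,235)),("scene",(375,170,425,220),(105,210,145,255),(70,185,180,300))):
    d=np.load(f"/tmp/{c}_d.npy"); W=world(c,d); p=np.load(f"/tmp/{c}.npy")
    f=lambda b,lo,hi:(lambda w:w[(w[:,2]>lo)&(w[:,2]<hi)])(W[b[1]:b[3],b[0]:b[2]][d[b[1]:b[3],b[0]:b[2]]>0])
    H=f(kb,108,125); print(c,"handle top",rect(H),len(H),np.percentile(H[:,2],[5,50,95]), H[:,:2].mean(0))
    h=f(kb,95,125); print(" handle",rect(h),len(h))
    L=f(lb,100,120); print(" lid",rect(L),np.median(L[:,2]))
    S=f(sb,-20,95);print(" hole",rect(S) if len(S)>3 else 0,len(S),np.median(S[:,2]))
    # slot mask projected to lid plane z=110
    i=arm.camera_info(c);C=-np.array(i["R"]).T@i["t"]
    t=(110-C[2])/(S[:,2]-C[2]); print(" slot@lid",rect(C+(S-C)*t[:,None]))
    r=f((85,135,190,195) if c=="top" else (310,180,430,240),64,72); print(" rest",rect(r))
p=np.load("/tmp/top.npy")[125:205,75:195]; q=np.load("/tmp/scene.npy")[165:245,310:430]
im=cv2.resize(np.hstack([p,q]),None,fx=3.3,fy=3.3,interpolation=cv2.INTER_CUBIC)
cv2.imwrite("pics/crop.png",im[...,::-1])
E
```

```text
top handle top (array([546.3, 342.7]), array([57.3, 15.4]), -17.7) 226 [110.35335376 116.38149436 118.42305147] [546.11686941 341.2618786 ]
 handle (array([546.1, 342.3]), array([57.2, 16.1]), -16.3) 274
 lid (array([ 530.2, -199. ]), array([201.9, 172.6]), -9.8) 109.8512119701921
 hole (array([ 544.3, -228. ]), array([66.7, 28.6]), -9.3) 343 4.17662302029816
 slot@lid (array([ 529.6, -197.2]), array([58. , 24.6]), -10.1)
 rest (array([543.2, 288.8]), array([213.2, 110.3]), 86.5)
scene handle top (array([545. , 342.5]), array([55.9, 15.6]), -15.8) 177 [109.01754772 115.52785213 117.69700761] [548.19874457 340.2815686 ]
 handle (array([545. , 342.5]), array([55.9, 15.6]), -15.8) 239
 lid (array([ 527.5, -198.7]), array([204.1, 172.8]), -8.9) 109.77377844333591
 hole (array([ 451.2, -216.3]), array([42.1, 35. ]), -14.4) 313 4.638246718486791
 slot@lid (array([ 532.9, -197.7]), array([53.4, 24.5]), -10.2)
 rest (array([540.4, 288.8]), array([211.9, 114.2]), 86.0)
```

View pics/crop.png

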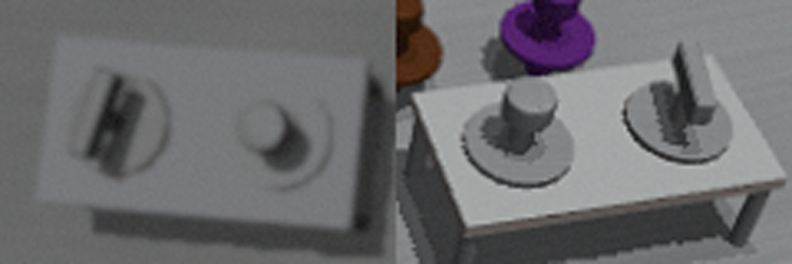

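The crop confirms it: the flat bar handle is on the right in the scene view and on the left in the top view, with the round grey knob in the other hole. The two cameras agree on the handle, (546,342.5) at yaw −16.5°, and on the slot, (530.5,−198.5) at yaw −10°. Next I check IK, then grasp and lift.

```bash
python3 - <<'E'
from h import *
for off in (0,180):
  for n,p,a in (("key",(546,342.5,230),73.5),("keylow",(546,342.5,88),73.5),("slot",(530.5,-198.5,230),80),("slotlow",(530.5,-198.5,129),80)):
    q=arm.inverse_kinematics(p,quat(a+off)); print(off,n,None if q is None else np.round(q,2).tolist())
q=quat(73.5)
best=min((0,180),key=lambda o:abs(arm.inverse_kinematics((546,342.5,230),quat(73.5+o))[6]))
q=quat(73.5+best); print("use",best)
arm.move_gripper(0.6)
arm.reach((546,342.5,180),q)
print(arm.move_straight((546,342.5,89),speed=80,contact_N=8), arm.read_tcp_pos())
arm.move_gripper(0.0,grip_force=60)
print("w",arm.read_gripper_width(),arm.read_force())
arm.move_straight((546,342.5,230),speed=100)
print("w",arm.read_gripper_width(),arm.read_force(),arm.read_qpos(),arm.read_time_s())
ps=[]
for c in ("scene","top"):
    p,d=arm.grab_frame(c); np.save(f"/tmp/{c}_d1.npy",d); ps.append(p)
im=np.hstack([ps[0][60:260,290:490],ps[1][70:270,30:230]])
cv2.imwrite("pics/lift.png",cv2.resize(im,(800,400))[...,::-1])
E
```

```text
0 key [-0.71, 0.47, 0.09, 1.53, -0.05, 1.15, 0.68]
0 keylow [-0.69, 0.6, 0.07, 1.68, -0.05, 0.86, 0.68]
0 slot [-0.33, 0.42, 0.85, 1.77, -0.35, 1.11, 2.02]
0 slotlow [-0.17, 0.5, 0.61, 1.88, -0.36, 0.88, 2.02]
180 key [-1.13, 0.55, 0.77, 1.57, -0.4, 1.19, -2.14]
180 keylow [-1.09, 0.7, 0.71, 1.71, -0.55, 0.94, -2.02]
180 slot [-0.46, 0.51, 1.09, 1.78, -0.49, 1.16, -0.97]
180 slotlow [-0.47, 0.73, 1.19, 1.9, -0.78, 1.08, -0.7]
use 0
False [546.3529092  342.73249455  89.60769266]
w 0.15219247640651165 [-0.86502191 -0.72390209  4.21419069]
w 0.15309731653929742 [-1.01639638  0.78428274 -3.56595684] [-0.70438976  0.46757017  0.09209748  1.52810092 -0.04536443  1.1492856
  0.67934408] 5.6417
```

View pics/lift.png

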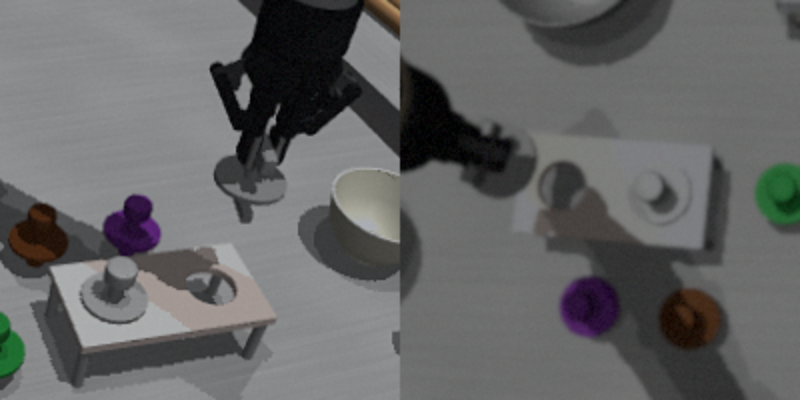

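The key is lifted upright by its bar (left half, about (250,180)), and the stopper still stands on the rest. Next I carry the key over the slot and look from near.

```bash
python3 - <<'E'
from h import *
arm.move_straight((530.5,-198.5,230),speed=180,attitude=quat(80))
arm.move_straight((530.5,-198.5,172),speed=80)
print("w",arm.read_gripper_width(),arm.read_tcp_pos(),arm.read_qpos(),arm.read_time_s())
ps=[]
for c in ("scene","top"):
    p,d=arm.grab_frame(c); ps.append(p)
    for r in arm.pinpoint(c,"key")[:2]: print(c,r["location"],r["score"])
    W=world(c,d); b=(60,150,200,300) if c=="scene" else (320,110,430,240)
    w=W[b[1]:b[3],b[0]:b[2]].reshape(-1,3)
    L=np.array([530.5,-198.5]); s=w[(w[:,2]>148)&(w[:,2]<162)&(np.hypot(*(w[:,:2]-L).T)<50)]
    print(c,len(s)); 
    if len(s)>20: print(cv2.minEnclosingCircle(s[:,:2].astype(np.float32)),np.percentile(s[:,2],[5,50,95]))
im=np.hstack([ps[0][130:330,30:230],ps[1][70:270,270:470]])
cv2.imwrite("pics/above.png",cv2.resize(im,(800,400),interpolation=cv2.INTER_CUBIC)[...,::-1])
E
```

```text
w 0.1513430189484374 [ 530.82689648 -198.63156128  172.40586468] [ 0.08909674  0.39846076  0.23716958  1.80768265 -0.1124729   0.9477898
  1.77027755] 9.775
scene [532.7, -198.7, 148.3] 0.59
scene 709
((529.4684448242188, -197.8484649658203), 34.86848831176758) [154.64606889 157.67063345 159.28073438]
top [529.2, -201.5, 156.8] 0.86
top 381
((527.0767822265625, -195.06414794921875), 33.293148040771484) [155.85809304 158.03626084 159.68205355]
```

View pics/above.png

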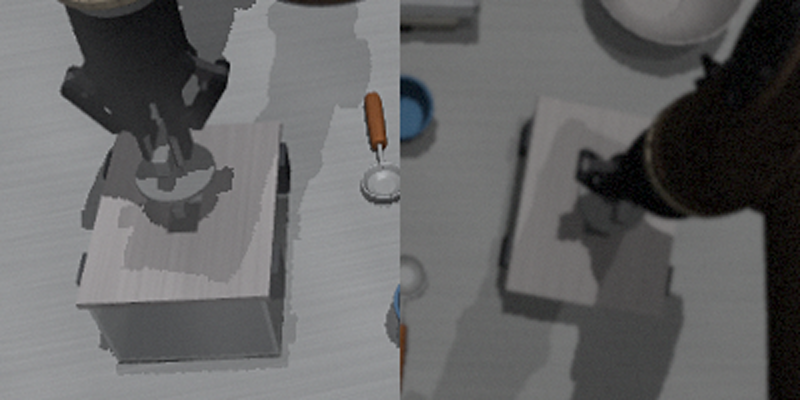

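The key hangs level over the slot with its foot just above the lid (left half, about (180,210)). The collar centre measures (529.5,−198), which matches the slot within the margins. Lowering with a contact guard.

```bash
python3 - <<'E'
from h import *
arm.move_straight((531.3,-199,172),speed=50)
c=arm.move_straight((531.3,-199,132.5),speed=40,contact_N=8)
print(c,arm.read_tcp_pos(),arm.read_force(),arm.read_gripper_width(),arm.read_time_s())
E
```

```text
False [ 531.4971033  -199.07139183  132.77659017] [-0.50079177  0.36676405 -2.27158163] 0.15101103259988394 11.3667
```

No contact, and the foot is through. Now the quarter turn with joint 7, then seat, release and retreat.

```bash
python3 - <<'E'
from h import *
arm.sleep(0.2)
q=np.array(arm.read_qpos()); q[6]-=np.pi/2
arm.goto_joints(q)
print(arm.read_tcp_pos(),arm.read_force(),arm.read_moment(),arm.read_gripper_width())
p=np.array(arm.read_tcp_pos())
print(arm.move_straight((p[0],p[1],p[2]-6),speed=15,contact_N=5),arm.read_tcp_pos(),arm.read_force(),arm.read_time_s())
ps=[arm.grab_frame("scene")[0]]
arm.move_gripper(0.35)
arm.sleep(0.3)
p=np.array(arm.read_tcp_pos())
arm.move_straight((p[0],p[1],p[2]+90),speed=80)
print(arm.read_force(),arm.read_time_s())
f={}
for c in ("scene","top"):
    pic,d=arm.grab_frame(c); ps.append(pic)
    for r in arm.pinpoint(c,"key")[:2]: print(c,r["location"],r["score"])
    w=world(c,d).reshape(-1,3); w=w[np.hypot(*(w[:,:2]-[530.5,-198.5]).T)<50]
    h=w[(w[:,2]>140)&(w[:,2]<162)]; s=w[(w[:,2]>112.5)&(w[:,2]<120)]
    for n,x in (("handle",h),("collar",s)):
        if len(x)>20: print(c,n,rect(x),len(x),np.percentile(x[:,2],[5,50,95]))
im=np.hstack([ps[0][130:330,30:230],ps[1][130:330,30:230]])
cv2.imwrite("pics/rel.png",cv2.resize(im,(800,400),interpolation=cv2.INTER_CUBIC)[...,::-1])
E
```

```text
[ 531.46365608 -199.04989184  132.76573525] [ 0.59469303 -0.15821269 -2.31598518] [ 0.03155312 -0.03147016  0.02877313] 0.15056120432482675
True [ 531.66459679 -199.14241742  129.44672815] [-4.55321821e-01  2.18019392e-03  6.14505224e+00] 13.2917
[-0.58520664  0.53222628  0.11959517] 15.225
scene [534.5, -195.4, 103.6] 0.95
scene handle (array([ 531.4, -197.5]), array([54.4, 15.9]), 79.8) 384 [141.40237494 154.55401597 157.67474616]
scene collar (array([ 534.9, -200. ]), array([79.5, 67.1]), -39.3) 634 [113.04073249 114.51466966 116.45912137]
top [533.0, -201.7, 114.0] 0.76
top handle (array([ 533.4, -195.1]), array([51.5, 14.1]), 80.5) 198 [143.62911896 156.0956719  158.41157742]
top collar (array([ 532.2, -193.2]), array([90.4, 74.4]), 9.5) 625 [112.92710001 114.86402446 116.98522066]
```

View pics/rel.png

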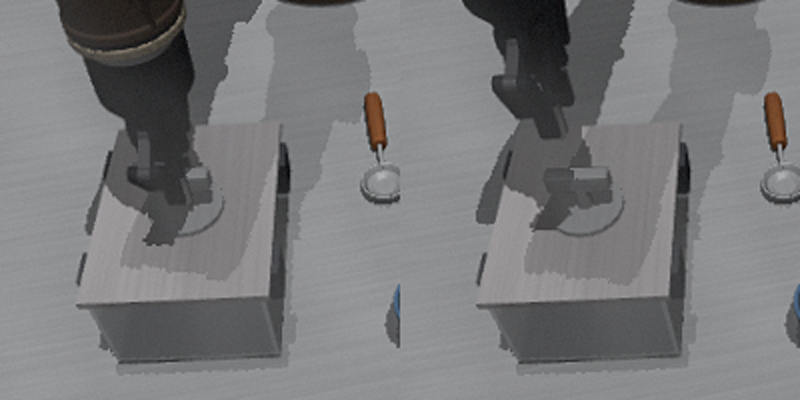

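The right half shows the key released. Its bar lies crosswise at about (578,180), the collar is flat on the lid and the gripper is clear. The handle yaw is 80°, which is 90° to the slot, and the collar top at about 114.7 mm means it is seated. Handing in after a last stopper check.

```bash
python3 - <<'E'
from h import *
d=arm.grab_frame("scene")[1]
a,b=[world("scene",x)[185:225,325:368] for x in (np.load("/tmp/scene_d.npy"),d)]
for w in (a,b): k=w[(w[...,2]>100)&(w[...,2]<125)]; print(len(k),k.mean(0).round(1))
print(arm.read_force(),arm.read_time_s())
arm.finish_job()
E
```

```text
237 [542.2 232.  113.1]
237 [542.1 232.  113.1]
[ 0.30332373 -0.16983291  0.29039187] 15.475
the job is handed in; nothing more can be done
```

I took the T-key off the rest by its bar handle and lowered its foot through the slot without contact. I then gave it a quarter turn, seated it on the lid, let go and handed the job in at about 15.5 s; no verdict is reported.

Last checks, from camera depth after release:
- **Turn:** the handle is at 80° and the slot at −10°, so it lies square to the slot.
- **Position:** the handle centre is within about 5 mm of the slot centre.
- **Seating:** the collar top is at about 114.7 mm. With the 5 mm collar that puts its underside at the 110 mm lid top, and it looks flat in the picture.
- **Stopper:** it moved 0.1 mm, which is within measurement noise.
- **Gripper:** it is clear of everything, with tool force near 0 N.

**Disagreements:** the scene camera's network put the key origin 6 mm low (103.6 mm), while the top camera's put it 4 mm high (114.0 mm). The depth reading and the contact height (TCP 129.4 mm, expected about 129.5 mm) both say it is seated. The rectangle fitted to the collar points took in some stray points, so I did not use it for the collar centre.

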